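Empty the cookies from the sorting tray into the tub through its slide gate

ROBOT

A 6-joint arm with a two-finger parallel gripper is mounted at the origin on a cart in front of the work surface, level with it; the furniture and walls round the work are solid. World frame = base frame: x ahead of the robot, y to its left, z up, the work surface at z = 0. Lengths are in mm, angles in degrees, forces in N, time in s.
With the tool pointing down it reaches from about 300 to 850 mm from the base axis. Payload 4.2 kg.
Tool frame: the origin (TCP) lies at the very end of the fingers, on their centre line; the grasp point (between the pads) lies 19 mm behind it (env.tcp_to_grasp is the distance from the TCP to the grasp point, in mm); z points along the fingers, y is the line along which they close (so a half turn about z gives the same grasp; the last joint's range is limited). The gripper opens to 91 mm and grips with 3 to 60 N. Pads are 32 mm wide; open, the fingers measure 118 mm over their backs; the gripper's body (76 mm by 178 mm) begins 60 mm behind the grasp point.
Start: joints at [-76.662, 18.312, 89.639, -0, 72.044, -1.146], TCP at [143.819, -556.74, 213.976] pointing down, gripper open.
Joint ranges: [-177.97, 177.97], [-48.28, 115.42], [12.27, 149.76], [-77.06, 257.06], [2.81, 150.46], [-146.56, 146.56]. Speed limits (degrees/s): [147.25, 147.25, 180, 180, 180, 180].

INTERFACE

Orientations are given as [roll, pitch, yaw] about the fixed x, y, z axes, in that order (R = Rz(yaw) Ry(pitch) Rx(roll)).
In Python, from workcell import env gives the robot as it stands.
- The arm moves only by the tool move_arm, never from a script. Its argument "plan" is a list of rows, each a list of 3 entries, a list of its own where there are three numbers: the shift along the world's x, y, z in cm, then the turn about the world's z in degrees, then the closure, from 0 (fully open) to 1 (shut). In form: [[[x, y, z], turn, claw], ...]. A call has 1 to 5 rows; each row shifts and turns the commanded pose from where the row before left it; what a row does not reach is not made up. A row lasts 1/10 s, in which the tool goes at most 50 mm and 8.59 degrees, less where a joint would pass 70% of its speed; a pose out of reach is approached as far as the arm can. A call is refused whole if a number of a shift passes 5 or a number of a turn 8.59, either way. A call with a gripper value outside its range is refused whole. The fingers move at their own pace and stop on an object; "squeeze" is the grip in N (left out, the last holds). Time passes only in rows, so rows that do not move let the fingers close. It gives the time, the measured TCP pose, the force, the opening and the grip force at its end, in the units of the state.
- env.state(): the state, without advancing time (a new reading comes with each control period).
- env.grab_frame(name): name is "scene" or "top" or "wrist"; returns a dict with "frame" (400x640x3 uint8, red, green, blue), "z_map" (400x640 float32, mm along the optical axis (not along the pixel's ray), 0 where there is no reading), "fovy" (degrees; the focal length in pixels is half the picture's height over the tangent of half this angle, whatever the lens; pixels are square), "cx", "cy" (the principal point, pixels), "position" and "orientation" of the camera in the world. Camera axes: x right, y down, z forward; pixel columns grow to the right and rows downward; lengths in mm; the calibration is good to about 2 mm. A picture is of the moment at which its call begins.
- env.job_done(): hands the job in; it is judged then, once.
Trained networks look in a picture, given as the dict that the camera call returned (one of the last four; its "shot" number tells which), for a name from the list of things; names that differ only in an ending like _2 or _b are one class to them, and where a whole thing is asked for, a point or a joint stands for the part that bears it (a point fixed in the world has none). Each returns a list of dicts, best first, with "score" (0 to 1); they miss things now and then, are a little off and sometimes report something else, mostly with a low value. They report only what shows in the picture. A call takes as long as a camera call. They do not tell look-alikes from the thing itself.
- env.search_frame(picture, label): "point" ([column, row] in pixels, amid what is visible of it).
- env.landmark_of(picture, label): "point" ([column, row] in pixels: a listed point, or the origin of a listed thing).
The state is a dict: "time_s": time; "qpos": joint angles; "qvel": joint speeds; "effort": joint torques, N m; "ee_pos": TCP position; "ee_rot": TCP orientation; "force": force on the tool from outside, world axes, zero at the start; "torque": the same for the moment, N m; "gripper_width": finger opening in mm; "gripper_force": force on a finger pad.
Only numpy, scipy, OpenCV 4.12 (cv2) and the standard library are available. Lean on these libraries where they do the work, as an engineer would, in place of code of your own. Each camera call takes 0.05 s, during which the arm holds its last target. There are 200 camera calls.

TASK

Three folded cookies on the steel sorting tray are ready for packing. With the fingertips, push the red-knobbed slide gate fully open, sweep all three cookies along the deck, through the gap and over the lip into the white tub, and leave the flat unfolded wafer behind on the tray; then push the gate fully shut again for the next batch. The cookies are brittle: only push them along the deck, never pinch or lift them, and do not shift the tub, the timer or the dish of slips.

Things in the scene. Friction and masses are not known exactly. Their poses are not given: they have to be found in the camera images.
- sorting_tray: sheet-steel sorting tray fixed on four legs. Origin: on the table under the deck. Deck top z 100 mm, walls 30 mm high with a rolled rim. Inside: x -119 to 119, y -169 to 30 mm; then two slanting deflectors narrow it to a 100 mm wide gap at y 87 to 108, which the gate closes. Beyond, a lip as wide slopes down at 45 degrees to y 134, over the tub. y points through the gap, x along the gate's travel
- throat (a point): middle of the 100 mm gap at deck height, in the plane of the gate (tray x 0, y 97.5, z 100 mm); axes as the tray's
- lip_end (a point): middle of the lip's lower edge, 37 mm beyond the gate and 27 mm below the deck; the lip slopes at 45 degrees, so that a cookie pushed over its top edge (9 mm beyond the gate) slides off by itself
- gate (a joint): slide gate, m: 0 shut, 0.110 fully open against its stop; it slides along the tray's +x (away from the gap, over the outrigger channel). Stiff by about 2 N, stays where it is left; it may start up to 0.03 ajar. Gate plate 116 mm wide, its top 137 mm above the table
- gate_knob (a point): middle of the upright red knob on top of the gate, 19 mm in diameter, 145 to 167 mm above the table, 157 mm here; at the gate's middle, so over the middle of the gap when shut
- cookie_a_mid (a point): fortune cookie, golden, folded to a horseshoe, 23x43x34 mm (x, y, z), stands on its fold with the two horns up; light and brittle: breaks if squeezed or pressed with more than 20 N. This point is its middle, 15 mm above its underside; x is across the fold, z up
- cookie_b_mid (a point): fortune cookie, golden, folded to a horseshoe, 23x47x30 mm (x, y, z), stands on its fold with the two horns up; light and brittle: breaks if squeezed or pressed with more than 20 N. This point is its middle, 15 mm above its underside; x is across the fold, z up
- cookie_c_mid (a point): fortune cookie, golden, folded to a horseshoe, 28x41x29 mm (x, y, z), stands on its fold with the two horns up; light and brittle: breaks if squeezed or pressed with more than 20 N. This point is its middle, 15 mm above its underside; x is across the fold, z up
- flat_wafer: flat round unfolded wafer, golden, 75 mm in diameter, 4 mm thick, loose at the back of the deck, behind the cookies; origin: centre of its underside. It stays on the tray
- catch_tub: white open rectangular tub, loose, 163 (x) x 238 (y) x 74 mm, tapering walls, 0.5 kg, its near edge reaching in under the lip; origin: centre of its underside; its y lies along the tray's x
- kitchen_timer: round white timer with a red grip, 67 mm in diameter, 50 mm high, loose; a bystander; origin: centre of its underside
- slip_dish: small cream dish filled with paper slips, 85x125x46 mm, loose; a bystander; origin: centre of its underside
There are look-alikes about, which are no part of the job. Leave any black or turquoise look-alike of the part that bears cookie_b_mid alone. What is shaped like the part that bears cookie_c_mid but black is not meant.

How it is judged:
By the outcome, as a careful person would: the job done as asked, in the order asked, and still so for the second after the job is handed in, with the robot touching nothing.
It also fails if it takes over 61 s, if anything falls off the work surface, if the arm or the gripper's body presses on something with over 40 N, if the wrist force passes 120 N, or if a joint passes its speed limit or range.

## Working session

There is one attempt and no reset: what is moved stays moved. The work goes in short steps, Python scripts to look and compute and a tool call to move; the robot and the scene stay as the last step left them, time stands still between calls to the robot, and variables do not carry over. Pictures are saved under pics/ and viewed, at most 10 in all, crops included, and the job is handed in when it is done.

Besides the shell and the picture viewer there is one more tool, called after "Emit:" by a JSON object that holds its "method" and its "body", one argument or row to a line. move_arm: Moves the arm, as the interface text tells. Its arguments: {"type":"object","properties":{"plan":{"type":"array","items":{"type":"array"}},"squeeze":{"type":"number"}},"required":["plan"]}

```bash
mkdir -p pics; ls; cat > h.py <<'E'
import numpy as np, cv2
from scipy.spatial.transform import Rotation as R
from workcell import env
def shot(n,save=None):
    p=env.grab_frame(n)
    if save: cv2.imwrite('pics/'+save,p['frame'][:,:,::-1])
    return p
def cam(p):
    o=np.array(p['orientation'],float)
    Rm=o if o.shape==(3,3) else (R.from_euler('xyz',o,degrees=True).as_matrix() if o.size==3 else None)
    return Rm,np.array(p['position'],float),200/np.tan(np.radians(p['fovy']/2))
def ray(p,px):
    Rm,t,f=cam(p); return Rm@np.array([(px[0]-p['cx'])/f,(px[1]-p['cy'])/f,1]),t
def at_z(p,px,z):
    d,t=ray(p,px); return t+d*(z-t[2])/d[2]
def at_depth(p,px):
    d,t=ray(p,px); c,r=int(round(px[0])),int(round(px[1]))
    w=p['z_map'][max(r-1,0):r+2,max(c-1,0):c+2]; w=w[w>0]
    return t+d*np.median(w) if w.size else None
def cloud(p):
    Rm,t,f=cam(p); v,u=np.mgrid[:400,:640]
    d=np.stack([(u-p['cx'])/f,(v-p['cy'])/f,np.ones_like(u,float)],-1)*p['z_map'][...,None]
    return d@Rm.T+t
E
python3 - <<'E'
from h import *
np.set_printoptions(precision=1,suppress=True)
s=env.state();print(s['time_s'],s['ee_pos'],s['ee_rot'],s['gripper_width'])
for n in('top','scene'):
    p=shot(n,n+'0.png');print(n,p['position'],p['orientation'],p['fovy'])
    for l in 'sorting_tray throat lip_end gate gate_knob cookie_a_mid cookie_b_mid cookie_c_mid flat_wafer catch_tub kitchen_timer slip_dish'.split():
        for q in env.landmark_of(p,l)[:5]: 
            print(l,round(q['score'],2),np.array(q['point']),at_depth(p,q['point']))
E
```

```text
pics
0.0 [ 143.7 -556.2  213.1] [-179.9   -0.    14.5] 91.09049477653302
top [ 473.1 -186.7 1136. ] [-172.1   -0.9  -91.3] 50.975874350067244
sorting_tray 0.89 [322.1 238.3] [ 531.7 -209.1   99.6]
throat 0.94 [286.2 232. ] [ 549.1 -120.8   99.5]
lip_end 0.64 [271.5 236.1] [541.3 -82.2  75.6]Traceback (most recent call last):
  File "<stdin>", line 7, in <module>
ValueError: it knows: catch_tub, cookie_a_mid, cookie_b_mid, cookie_c_mid, flat_wafer, gate_knob, kitchen_timer, lip_end, slip_dish, sorting_tray, throat
```

```bash
python3 - <<'E'
from h import *
np.set_printoptions(precision=1,suppress=True)
for n in('top','scene'):
    p=shot(n,n+'0.png');print(n,p['position'],p['orientation'],p['fovy'])
    for l in 'sorting_tray throat lip_end gate_knob cookie_a_mid cookie_b_mid cookie_c_mid flat_wafer catch_tub kitchen_timer slip_dish'.split():
        for q in env.landmark_of(p,l)[:5]: 
            print(l,round(q['score'],2),np.array(q['point']),at_depth(p,q['point']))
E
```

```text
top [ 473.1 -186.7 1136. ] [-172.1   -0.9  -91.3] 50.975874350067244
sorting_tray 0.8 [320.9 238.5] [ 531.2 -206.1  100. ]
throat 0.81 [286.3 229.8] [ 549.8 -124.9  159.9]
throat 0.53 [321.5 238.3] [ 531.7 -207.6  100.8]
lip_end 0.76 [271.1 233.6] [547.7 -81.   73.6]
gate_knob 0.61 [328.5 267.8] [ 459.6 -222.7  112.2]
gate_knob 0.58 [282.5 229.1] [ 551.  -116.6  166.9]
cookie_a_mid 0.7 [345.3 240.7] [ 524.1 -265.4  109.7]
cookie_b_mid 0.66 [404.2 257.4] [ 481.3 -431.1    1.2]
cookie_b_mid 0.5 [330.7 264.6] [ 467.1 -228.3  109. ]
cookie_b_mid 0.45 [411.3 223. ] [ 572.8 -452.5   12.1]
cookie_c_mid 0.58 [329.  203.2] [ 616.6 -227.7  114.9]
cookie_c_mid 0.55 [402.2 171. ] [ 717.7 -436.3    5.9]
flat_wafer 0.8 [374.8 236. ] [ 534.4 -339.1  102.9]
flat_wafer 0.33 [285.  228.2] [ 553.  -122.4  166.4]
catch_tub 0.73 [252.5 229.7] [564.4 -23.7   0.9]
slip_dish 0.61 [300.1 143.9] [ 789.7 -156.9   40.1]
slip_dish 0.33 [231.  165.9] [734.4  29.3  32.4]
scene [ 316.4 -727.   727.8] [-136.4   -0.3  -29.4] 52.034937243404926
sorting_tray 0.6 [289.2 248.9] [ 503.6 -294.7  100.5]
sorting_tray 0.32 [256.7 225.1] [ 469.7 -223.1  115.8]
throat 0.6 [270.7 182.3] [ 547.1 -119.6  108. ]
gate_knob 0.86 [269.  158.8] [610.7  42.2  26.9]
cookie_a_mid 0.73 [288.9 228.2] [ 522.  -258.   112.5]
cookie_a_mid 0.45 [369.4 186.3] [ 790.8 -159.1   13.3]
cookie_b_mid 0.75 [257.  226.8] [ 469.  -225.7  113.8]
cookie_b_mid 0.7 [362.8 320.8] [ 575.3 -451.5   12.5]
cookie_b_mid 0.61 [317.8 341.7] [ 481.1 -446.    13.4]
cookie_c_mid 0.78 [321.3 201.6] [ 612.2 -227.4  113. ]
cookie_c_mid 0.72 [414.4 285.7] [ 708.5 -438.8   12.6]
cookie_c_mid 0.54 [317.9 153. ] [735.2   3.1  24.6]
flat_wafer 0.55 [313.1 259.9] [ 529.4 -341.6  104.9]
kitchen_timer 0.78 [316.6 155.2] [730.7   2.2  19.5]
slip_dish 0.81 [373.4 189.3] [ 793.2 -172.9   13.7]
```

View pics/top0.png

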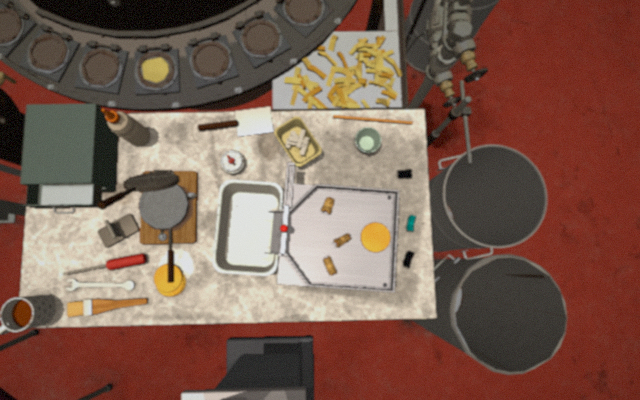

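View pics/scene0.png

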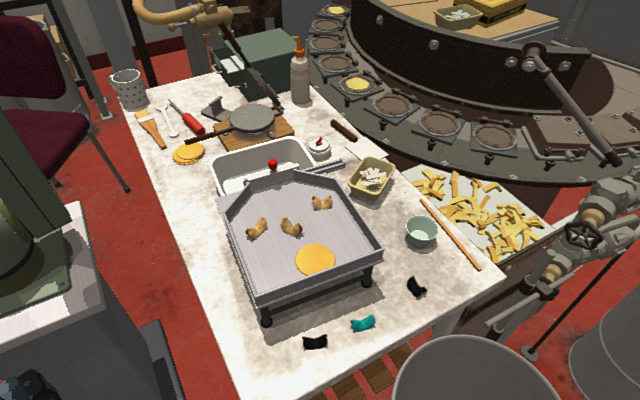

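The top view shows the tray in the middle, with its gap facing image left (world +y), and the knob at (284,229). The cookies are at (345,240), (330,265) and (328,204), and the wafer is at (375,237). The black and turquoise look-alikes lie off the tray. Next I'll fit the tray pose and segment the cookies.

```bash
cat > seg.py <<'E'
from h import *
np.set_printoptions(precision=1,suppress=True)
def gold(p):
    hsv=cv2.cvtColor(p['frame'],cv2.COLOR_RGB2HSV); P=cloud(p)
    m=(hsv[...,1]>80)&(hsv[...,0]>5)&(hsv[...,0]<32)&(P[...,2]>95)&(P[...,2]<145)&(abs(P[...,0]-535)<130)&(P[...,1]>-400)&(P[...,1]<-40)
    n,l,st,c=cv2.connectedComponentsWithStats(m.astype(np.uint8))
    for i in range(1,n):
        if st[i,4]>15:
            Q=P[l==i]; e=cv2.minAreaRect(Q[:,:2].astype(np.float32))
            print('gold',c[i],st[i,4],'min',Q.min(0),'max',Q.max(0),'med',np.median(Q,0),'rect',np.array(e[0]),np.array(e[1]),round(e[2]))
def knob(p):
    hsv=cv2.cvtColor(p['frame'],cv2.COLOR_RGB2HSV); P=cloud(p)
    m=((hsv[...,0]<6)|(hsv[...,0]>172))&(hsv[...,1]>150)&(P[...,2]>143)&(P[...,2]<175)&(abs(P[...,1]+115)<40)
    print('knob',m.sum(),P[m].mean(0) if m.any() else None, P[m].min(0) if m.any() else None,P[m].max(0) if m.any() else None)
E
python3 - <<'E'
from seg import *
for n in('top','scene'):
    p=shot(n);print(n);gold(p);knob(p);P=cloud(p)
    m=(P[...,2]>122)&(P[...,2]<136)&(P[...,0]>380)&(P[...,0]<690)&(P[...,1]>-400)&(P[...,1]<-130)
    Q=P[m]; e=cv2.minAreaRect(Q[:,:2].astype(np.float32)); print('rim',len(Q),e)
    for nm,s in(('x-',Q[Q[:,0]<425]),('x+',Q[Q[:,0]>645])):
        s=s[(s[:,1]>-360)&(s[:,1]<-200)]
        if len(s)>10:
            k=np.polyfit(s[:,1],s[:,0],1);print(nm,len(s),'at y=-200',np.polyval(k,-200),'slope deg',np.degrees(np.arctan(k[0])))
    s=Q[(Q[:,1]<-360)&(Q[:,0]>440)&(Q[:,0]<630)]
    if len(s)>10:k=np.polyfit(s[:,0],s[:,1],1);print('back',len(s),np.polyval(k,530),np.degrees(np.arctan(k[0])))
E
```

```text
top
gold [327.8 205. ] 128 min [ 592.2 -238.1   99.7] max [ 629.6 -207.7  127. ] med [ 613.1 -225.2  113.7] rect [ 612.3 -223.5] [23.3 36.2] 70
gold [375.2 236.9] 719 min [ 495.1 -377.8   95.7] max [ 569.5 -304.6  108.8] med [ 532.1 -340.1  102.9] rect [ 532.3 -341.2] [73.  74.5] 89
gold [342.1 239.7] 111 min [ 511.2 -276.2   97.7] max [ 539.9 -237.   134.4] med [ 525.8 -257.3  117.5] rect [ 526.5 -258.3] [17.5 41.5] 25
gold [329.4 265.6] 130 min [ 444.9 -238.5  101.3] max [ 485.3 -212.1  132.1] med [ 464.  -224.3  115.3] rect [ 465.1 -224.9] [41.2 18.2] 23
knob 36 [ 553.5 -118.8  165.2] [ 546.7 -126.5  155.9] [ 560.6 -110.9  169. ]
rim 848 ((534.2432250976562, -256.0521240234375), (262.62109375, 247.66879272460938), 84.72920989990234)
x- 150 at y=-200 417.9727010113255 slope deg 5.328137172354749
x+ 140 at y=-200 660.4739122663843 slope deg 5.226957715425846
back 183 -384.24222320848287 -5.485264237105762
scene
gold [321.7 202.8] 203 min [ 592.4 -242.7   99.6] max [ 628.8 -213.4  129.2] med [ 610.8 -231.7  113.2] rect [ 610.5 -228.3] [36.1 29.2] 1
gold [256.9 228.6] 239 min [ 444.2 -243.7  100.2] max [ 488.6 -212.8  130.5] med [ 468.1 -231.4  115.6] rect [ 464.7 -226.8] [44.8 23.7] 25
gold [290.3 227.5] 236 min [ 510.7 -280.3   99.7] max [ 540.8 -244.7  134.1] med [ 523.3 -259.1  116.6] rect [ 525.4 -260.7] [15.2 41.1] 32
gold [313.8 258.6] 950 min [ 496.7 -386.6   99.7] max [ 569.6 -301.5  133.8] med [ 532.5 -339.9  104.3] rect [ 531.1 -343. ] [79.8 72.8] 59
knob 83 [ 622.8 -123.1  161.6] [ 546.2 -139.1  144. ] [1301.1  -99.   168.9]
rim 1738 ((536.1578979492188, -257.88494873046875), (265.21917724609375, 247.4221954345703), 84.47264099121094)
x- 216 at y=-200 419.8918171111503 slope deg 5.4843566987733805
x+ 255 at y=-200 662.186775030096 slope deg 5.541158973121517
back 499 -387.6196513844227 -5.451547389279354
```

Emit:
{"method": "move_arm", "body": {
  "plan": [
    [[3.1,3.65,0],8.5,1],
    [[3.1,3.65,0],8.5,1],
    [[3.1,3.65,0],8.5,1],
    [[3.1,3.65,0],8.5,1],
    [[3.1,3.65,0],8.5,1]
  ],
  "squeeze": 5
}}

```text
time_s: 2.0
ee_pos: [299.7, -372.8, 214.2]
ee_rot: [180.0, 0.0, 57.3]
force: [1.0, -0.7, 0.5]
gripper_width: 54.0
gripper_force: 0.0
```

Emit:
{"method": "move_arm", "body": {
  "plan": [
    [[3.1,3.65,0],8.5,1],
    [[3.1,3.65,0],8.5,1],
    [[3.1,3.65,0],8.5,1],
    [[3.1,3.65,0],2,1],
    [[3.1,3.65,0],0,1]
  ]
}}

```text
time_s: 2.5
ee_pos: [454.9, -190.1, 214.3]
ee_rot: [180.0, 0.0, 84.5]
force: [1.1, -0.7, -0.6]
gripper_width: 13.8
gripper_force: 0.0
```

Emit:
{"method": "move_arm", "body": {
  "plan": [
    [[3.1,3.65,0],0,1],
    [[2,3.65,0],0,1],
    [[0,0,-3],0,1],
    [[0,0,0],0,1],
    [[0,0,0],0,1]
  ]
}}

```text
time_s: 3.0
ee_pos: [504.4, -118.9, 183.9]
ee_rot: [-179.9, 0.0, 84.5]
force: [0.1, -0.1, 0.3]
gripper_width: 0.7
gripper_force: 0.0
```

Emit:
{"method": "move_arm", "body": {
  "plan": [
    [[0,0,-3.3],0,1],
    [[1.5,-0.1,0],0,1],
    [[1.5,-0.15,0],0,1],
    [[1.5,-0.15,0],0,1],
    [[1.5,-0.15,0],0,1]
  ]
}}

```text
time_s: 3.5
ee_pos: [564.2, -125.3, 151.9]
ee_rot: [-179.9, -0.0, 84.4]
force: [-2.8, 1.8, -0.8]
gripper_width: 0.4
gripper_force: 1.2
```

Emit:
{"method": "move_arm", "body": {
  "plan": [
    [[1.5,-0.15,0],0,1],
    [[1.5,-0.15,0],0,1],
    [[1.5,-0.15,0],0,1],
    [[1.5,-0.15,0],0,1],
    [[0.8,-0.1,0],0,1]
  ]
}}

```text
time_s: 4.0
ee_pos: [633.2, -132.2, 152.0]
ee_rot: [180.0, -0.0, 84.4]
force: [-2.7, 1.9, 0.9]
gripper_width: 0.8
gripper_force: 1.0
```

Not against the stop yet, so I'll push in small steps and watch the force.

Emit:
{"method": "move_arm", "body": {
  "plan": [
    [[0.3,0,0],0,1],
    [[0.2,0,0],0,1],
    [[0,0,0],0,1]
  ]
}}

```text
time_s: 4.3
ee_pos: [637.6, -131.9, 151.5]
ee_rot: [180.0, 0.0, 84.5]
force: [-0.0, -1.0, 0.5]
gripper_width: 0.4
gripper_force: 0.5
```

```bash
python3 - <<'E'
from seg import *
p=shot('top');knob(p);gold(p)
E
```

```text
knob 0 None None None
gold [327.9 204.9] 136 min [ 592.7 -238.3   98.1] max [ 630.9 -207.5  130.8] med [ 613.5 -225.2  114. ] rect [ 612.7 -224.5] [24.8 36.7] 70
gold [375.2 236.9] 716 min [ 495.3 -377.7   95.1] max [ 569.7 -304.   108.5] med [ 532.1 -340.1  103. ] rect [ 532.3 -340.1] [73.8 73.6] 65
gold [341.8 239.8] 118 min [ 511.1 -276.2   98.9] max [ 540.4 -237.1  134.3] med [ 525.8 -257.3  118.1] rect [ 526.1 -257.6] [19.4 41.2] 26
gold [329.5 265.3] 145 min [ 444.9 -238.9   97. ] max [ 487.8 -212.   132.3] med [ 466.  -224.5  115. ] rect [ 465.6 -225.4] [43.7 20.3] 22
```

Emit:
{"method": "move_arm", "body": {
  "plan": [
    [[0.3,0,0],0,1],
    [[0.2,0,0],0,1],
    [[0,0,0],0,1]
  ]
}}

```text
time_s: 4.65
ee_pos: [638.1, -131.6, 151.3]
ee_rot: [-179.4, 0.1, 84.5]
force: [-11.7, -1.3, 7.1]
gripper_width: 0.7
gripper_force: 6.4
```

Emit:
{"method": "move_arm", "body": {
  "plan": [
    [[0.3,0,0],0,1],
    [[0,0,0],0,1]
  ]
}}

```text
time_s: 4.85
ee_pos: [638.2, -131.6, 151.3]
ee_rot: [-179.0, 0.1, 84.5]
force: [-18.6, -2.0, 11.2]
gripper_width: 0.4
gripper_force: 9.8
```

Emit:
{"method": "move_arm", "body": {
  "plan": [
    [[-1.9,0,0],0,1],
    [[0,0,3.6],0,1],
    [[-2.7,-4,0],0,0.78],
    [[-2.7,-4,0],0,0.78],
    [[-2.7,-4,0],0,0.78]
  ]
}}

```text
time_s: 5.35
ee_pos: [545.5, -252.1, 187.6]
ee_rot: [179.9, 0.0, 84.6]
force: [1.2, -0.3, -1.2]
gripper_width: 19.4
gripper_force: 0.0
```

Emit:
{"method": "move_arm", "body": {
  "plan": [
    [[-2.5,-4.7,0],0,0.78],
    [[0,0,0],0,0.78],
    [[0,0,0],0,0.78]
  ]
}}

```text
time_s: 5.65
ee_pos: [522.2, -296.1, 187.2]
ee_rot: [179.9, -0.0, 84.3]
force: [0.9, 0.8, -0.3]
gripper_width: 20.1
gripper_force: 0.0
```

```bash
python3 - <<'E'
from seg import *
s=env.state();print(s['ee_pos'],s['gripper_width'],s['time_s'])
p=shot('top');knob(p);gold(p);p=shot('scene','s1.png');knob(p);gold(p)
E
```

```text
[ 522.2 -296.1  187.2] 20.126083017952816 5.65
knob 35 [ 655.7 -128.9  165.6] [ 648.1 -135.2  160.9] [ 662.2 -121.2  169.7]
gold [327.8 204.9] 127 min [ 592.6 -238.2   98. ] max [ 629.6 -207.7  128.8] med [ 613.1 -225.2  113.5] rect [ 612.8 -224.1] [23.2 35.5] 69
knob 9 [ 726.2 -136.7  155.9] [ 648.8 -139.6  147.5] [1304.5 -131.8  159.6]
gold [322. 203.] 196 min [ 592.7 -242.4   99.6] max [ 630.4 -215.6  129.1] med [ 611.5 -231.9  112.5] rect [ 613.2 -226.3] [25.2 38.5] 72
gold [256.9 228.7] 244 min [ 443.8 -243.8   99. ] max [ 488.  -211.5  130.1] med [ 467.9 -231.5  115.3] rect [ 465.4 -229.3] [42.5 25.3] 40
gold [290.4 227.4] 240 min [ 509.9 -280.8  100.5] max [ 544.2 -243.4  134.5] med [ 523.4 -259.3  117. ] rect [ 526.6 -262.2] [36.8 34.2] 88
gold [313.8 258.7] 952 min [ 496.4 -385.7   98.9] max [ 569.5 -301.4  132.2] med [ 532.3 -339.9  104.3] rect [ 532.6 -343. ] [83.5 72.9] 84
```

Emit:
{"method": "move_arm", "body": {
  "plan": [
    [[-0.2,-0.8,-4],0,0.78],
    [[0,0,-3.8],0,0.78],
    [[0,0,0],0,0.78],
    [[0.1,0.7,0],0,0.78],
    [[0.1,0.9,0],0,0.78]
  ]
}}

```text
time_s: 6.25
ee_pos: [523.3, -286.1, 109.5]
ee_rot: [180.0, -0.0, 84.5]
force: [-0.7, 0.2, -0.3]
gripper_width: 20.2
gripper_force: 0.0
```

Emit:
{"method": "move_arm", "body": {
  "plan": [
    [[0.2,1.3,0],0,0.78],
    [[0.3,1.5,0],0,0.78],
    [[0.3,1.5,0],0,0.78],
    [[0.3,1.5,0],0,0.78],
    [[0.3,1.5,0],0,0.78]
  ]
}}

```text
time_s: 6.75
ee_pos: [536.6, -212.8, 109.1]
ee_rot: [180.0, -0.0, 84.5]
force: [-0.3, 0.7, -0.3]
gripper_width: 20.4
gripper_force: 0.1
```

```bash
python3 - <<'E'
from seg import *
s=env.state();print(s['ee_pos'],s['gripper_width'],s['time_s'],s['force'])
p=shot('top','t2.png');gold(p)
E
```

```text
[ 536.6 -212.8  109.1] 20.392651066615336 6.75 [-0.3  0.7 -0.3]
gold [375.7 237.2] 671 min [ 495.3 -377.4   96.9] max [ 569.6 -304.6  109.4] med [ 530.  -340.8  102.9] rect [ 530.9 -343.7] [65.8 74.1] 68
```

View pics/t2.png

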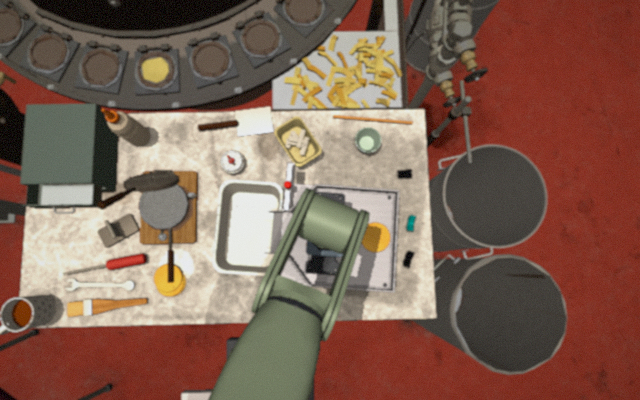

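The top view is blocked by the arm. It still shows the gate open, with the knob at (288,184). I'll check with the scene and wrist cameras.

```bash
python3 - <<'E'
from seg import *
p=shot('scene');gold(p);q=shot('wrist');gold(q)
cv2.imwrite('pics/c3.png',np.hstack([p['frame'][120:320,180:480],q['frame'][::2,::2]])[:,:,::-1].repeat(1,0))
E
```

```text
gold [321.6 203.2] 205 min [ 592.2 -242.9   99.1] max [ 629.  -210.8  129.2] med [ 610.4 -231.8  112.8] rect [ 613.8 -225.3] [28.2 37.8] 68
gold [270.3 203.1] 81 min [ 509.7 -195.1   99. ] max [ 523.7 -170.   132.8] med [ 517.2 -183.3  117.3] rect [ 518.  -182.7] [13.9 21.5] 39
gold [284.7 201.1] 47 min [ 525.1 -227.1  104.9] max [ 553.8 -186.5  143.4] med [ 544.2 -195.4  120.8] rect [ 537.5 -205. ] [49.1  8.2] 54
gold [257.  228.6] 253 min [ 443.9 -243.3   98.9] max [ 488.9 -209.6  130.8] med [ 468.  -231.   114.9] rect [ 465.1 -230.3] [33.1 43.6] 76
gold [313.8 258.6] 951 min [ 496.7 -385.5   99.2] max [ 569.6 -301.6  133.7] med [ 532.1 -339.6  104.2] rect [ 533.5 -340.8] [72.5 75.9] 45
gold [305.6 189.3] 2181 min [ 509.2 -203.    97.4] max [ 552.8 -164.9  133.5] med [ 530.4 -180.2  117.1] rect [ 532.  -183.3] [20.6 45.7] 63
gold [449.1 230.8] 410 min [ 600.8 -230.8   97.4] max [ 639.3 -206.8  113.1] med [ 622.3 -220.   104.6] rect [ 620.  -219.1] [ 7.4 44.8] 65
gold [184.2 280.3] 381 min [ 441.5 -239.7  110.9] max [ 454.5 -224.9  128.6] med [ 449.2 -229.7  121.6] rect [ 449.7 -230.7] [10.3 15.8] 41
```

View pics/c3.png

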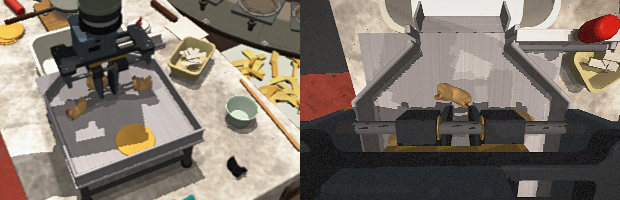

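The right half is the wrist view. The cookie lies flat against the pusher, heading for the gap, at about world (530,-181). I'll keep pushing along the tray axis.

Emit:
{"method": "move_arm", "body": {
  "plan": [
    [[0.05,1,0],0,0.78],
    [[0.15,1.5,0],0,0.78],
    [[0.15,1.5,0],0,0.78],
    [[0.15,1.5,0],0,0.78]
  ]
}}

```text
time_s: 7.3
ee_pos: [541.3, -158.1, 109.0]
ee_rot: [180.0, -0.0, 84.5]
force: [0.2, 0.2, 0.6]
gripper_width: 20.0
gripper_force: 0.0
```

```bash
python3 - <<'E'
from seg import *
q=shot('wrist');gold(q)
E
```

```text
gold [305.5 193.7] 2188 min [ 513.7 -152.7   97.5] max [ 557.2 -114.   133.4] med [ 534.8 -128.7  117. ] rect [ 536.3 -132. ] [21.2 46.4] 60
```

Emit:
{"method": "move_arm", "body": {
  "plan": [
    [[0.1,1,0],0,0.78],
    [[0.15,1.5,0],0,0.78],
    [[0.1,1.2,0],0,0.78],
    [[0.1,1.2,0],0,0.78],
    [[0,0,0],0,0.78]
  ]
}}

```text
time_s: 7.85
ee_pos: [545.9, -108.8, 109.0]
ee_rot: [-180.0, -0.0, 84.6]
force: [0.1, 0.4, 0.3]
gripper_width: 20.4
gripper_force: 0.0
```

```bash
python3 - <<'E'
from seg import *
q=shot('wrist','w4.png');gold(q)
E
```

```text
gold [445.  378.4] 582 min [ 617.9 -248.8   97.5] max [ 641.2 -219.4  123.6] med [ 625.7 -225.6  114.7] rect [ 632.6 -232.7] [17.3 32.1] 57
```

View pics/w4.png

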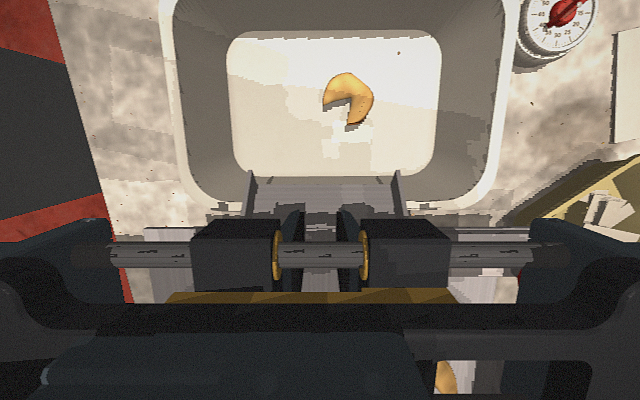

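Cookie a is in the tub, seen at (348,98), with nothing shifted. Next is cookie b, pushed diagonally.

Emit:
{"method": "move_arm", "body": {
  "plan": [
    [[0,-0.5,4],0,0.93],
    [[0,0,4.1],0,0.93],
    [[-2.6,-4,0],-8.3,0.93],
    [[-2.6,-4,0],-8.3,0.93],
    [[-2.6,-4,0],-8.3,0.93]
  ]
}}

```text
time_s: 8.4
ee_pos: [467.0, -236.9, 190.4]
ee_rot: [179.9, 0.0, 59.3]
force: [1.1, -0.8, -0.6]
gripper_width: 6.9
gripper_force: 0.0
```

Emit:
{"method": "move_arm", "body": {
  "plan": [
    [[-2.5,-3.3,0],0,0.93],
    [[0,0,-3],0,0.93],
    [[0,0,0],0,0.93]
  ]
}}

```text
time_s: 8.7
ee_pos: [439.9, -268.4, 157.3]
ee_rot: [-179.6, -0.0, 59.4]
force: [-1.2, 0.4, -1.0]
gripper_width: 6.9
gripper_force: 0.0
```

```bash
python3 - <<'E'
from seg import *
s=env.state();print(s['ee_pos'],s['ee_rot'],s['gripper_width'],s['time_s'])
q=shot('wrist');gold(q)
E
```

```text
[ 439.9 -268.4  157.3] [-179.6   -0.    59.4] 6.899434053172914 8.7
gold [503.   46.1] 2163 min [ 589.8 -243.1   96.8] max [ 648.6 -207.5  128.2] med [ 615.4 -228.4  113.8] rect [ 619.4 -229.7] [26.4 57.8] 67
gold [320.1 153. ] 1528 min [ 442.3 -245.    97.8] max [ 489.4 -210.4  129.4] med [ 464.6 -226.3  114.7] rect [ 465.  -226.9] [46.2 22.2] 22
gold [457.6 216. ] 4031 min [ 500.7 -370.6   97.3] max [ 570.3 -303.2  104.4] med [ 538.4 -330.7  102.5] rect [ 539.2 -330.5] [49.2 76.4] 59
```

Emit:
{"method": "move_arm", "body": {
  "plan": [
    [[0.4,0,-4.8],0,0.93],
    [[0,0,0],0,0.93],
    [[0.4,0.7,0],0,0.93],
    [[0.5,0.9,0],0,0.93],
    [[0.5,0.9,0],0,0.93]
  ]
}}

```text
time_s: 9.25
ee_pos: [462.5, -242.8, 113.9]
ee_rot: [179.8, -0.0, 59.6]
force: [0.5, 0.2, -0.3]
gripper_width: 6.3
gripper_force: 0.1
```

Emit:
{"method": "move_arm", "body": {
  "plan": [
    [[0.5,0.9,0],0,0.93],
    [[0.5,0.9,0],0,0.93],
    [[0.5,0.9,0],0,0.93]
  ]
}}

```text
time_s: 9.55
ee_pos: [476.5, -215.4, 112.4]
ee_rot: [180.0, -0.0, 59.6]
force: [-0.2, -0.9, 0.5]
gripper_width: 6.3
gripper_force: 0.1
```

```bash
python3 - <<'E'
from seg import *
s=env.state();print(s['ee_pos'],s['ee_rot'],s['gripper_width'],s['time_s'],s['force'])
q=shot('wrist');gold(q)
E
```

```text
[ 476.5 -215.4  112.4] [180.   -0.   59.6] 6.34878566160225 9.55 [-0.2 -0.9  0.5]
gold [526.4 138.3] 2790 min [ 589.5 -248.1   97.1] max [ 650.  -206.9  127.9] med [ 616.7 -224.6  114. ] rect [ 621.4 -230.7] [26.9 62.9] 65
gold [301.6 191.5] 2225 min [ 459.2 -199.4   97.3] max [ 504.  -175.6  130. ] med [ 480.4 -184.1  114.6] rect [ 481.6 -187.2] [44.6 23.4] 1
gold [470.8 294.6] 1108 min [ 518.1 -338.2   97.9] max [ 569.4 -302.9  104.1] med [ 546.6 -313.9  102.4] rect [ 547.8 -315.4] [15.8 60.8] 58
gold [463.7 363.6] 408 min [ 499.3 -382.7   97.5] max [ 538.3 -354.4  104. ] med [ 516.8 -368.3  102.5] rect [ 516.5 -370.4] [14.2 46. ] 58
```

Emit:
{"method": "move_arm", "body": {
  "plan": [
    [[-0.5,-0.9,0],0,0.93],
    [[-2.5,0.2,-0.3],-7.3,0.85],
    [[0,0,0],-7.3,0.82],
    [[0.6,0.6,0],0,0.82],
    [[0.7,0.7,0],0,0.82]
  ]
}}

```text
time_s: 10.1
ee_pos: [459.1, -210.7, 109.1]
ee_rot: [180.0, -0.0, 45.1]
force: [-0.4, 0.6, -0.5]
gripper_width: 16.5
gripper_force: 0.0
```

Emit:
{"method": "move_arm", "body": {
  "plan": [
    [[0.7,0.7,0],0,0.82],
    [[0.7,0.7,0],0,0.82]
  ]
}}

```text
time_s: 10.3
ee_pos: [473.8, -195.7, 108.9]
ee_rot: [180.0, -0.0, 45.1]
force: [0.6, 0.5, -0.3]
gripper_width: 16.2
gripper_force: 0.0
```

```bash
python3 - <<'E'
from seg import *
s=env.state();print(s['ee_pos'],s['ee_rot'],s['gripper_width'],s['time_s'],s['force'])
q=shot('wrist');gold(q)
E
```

```text
[ 473.8 -195.7  108.9] [180.   -0.   45.1] 16.180109315069064 10.3 [ 0.6  0.5 -0.3]
gold [529.7 107. ] 3157 min [ 589.4 -249.9   96.9] max [ 648.2 -206.8  128.6] med [ 616.8 -223.9  114.1] rect [ 620.7 -231.1] [28.8 61.2] 65
gold [326.9 182.4] 2414 min [ 476.  -192.5   97.3] max [ 524.4 -160.3  129.8] med [ 501.7 -173.7  114.7] rect [ 501.6 -176. ] [23.2 46.8] 73
gold [496.9 286.8] 1395 min [ 510.2 -332.9   98. ] max [ 554.  -302.9  105.1] med [ 533.6 -313.4  102.5] rect [ 532.3 -312.2] [28.  35.4] 47
```

Emit:
{"method": "move_arm", "body": {
  "plan": [
    [[0.8,0.7,0],0,0.82],
    [[0.8,0.7,0],0,0.82],
    [[0.8,0.7,0],2,0.82],
    [[0.7,0.7,0],4,0.82]
  ]
}}

```text
time_s: 10.75
ee_pos: [504.7, -167.7, 109.0]
ee_rot: [180.0, -0.0, 51.2]
force: [0.3, -0.0, -0.3]
gripper_width: 16.6
gripper_force: 0.0
```

```bash
python3 - <<'E'
from seg import *
s=env.state();print(s['ee_pos'],s['ee_rot'],s['gripper_width'],s['time_s'],s['force'])
q=shot('wrist');gold(q)
E
```

```text
[ 504.7 -167.7  109. ] [180.   -0.   51.2] 16.59988671621007 10.75 [ 0.3 -0.  -0.3]
gold [336.3 192. ] 2368 min [ 507.5 -176.6   97.6] max [ 552.1 -133.5  129.6] med [ 531.4 -151.4  114.6] rect [ 530.6 -154.8] [23.6 49.8] 53
gold [513.9 197.9] 2653 min [ 590.3 -255.6   97.3] max [ 643.5 -206.3  127.9] med [ 616.3 -222.3  113.4] rect [ 619.5 -231.8] [32.9 58.5] 67
gold [470.  376.3] 2094 min [ 495.5 -362.4   99.9] max [ 548.5 -308.7  104.3] med [ 520.9 -333.7  102.6] rect [ 521.  -334.3] [33.7 49.8] 52
```

Emit:
{"method": "move_arm", "body": {
  "plan": [
    [[-0.7,-1.6,0],7,0.78],
    [[0,-2,0],8,0.78],
    [[1.5,0,0],8,0.78],
    [[1.5,0,0],8,0.78],
    [[0.1,0.9,0],0,0.78]
  ]
}}

```text
time_s: 11.3
ee_pos: [529.6, -196.0, 109.0]
ee_rot: [179.9, 0.0, 81.9]
force: [-0.4, 0.1, -0.1]
gripper_width: 20.2
gripper_force: 0.0
```

Emit:
{"method": "move_arm", "body": {
  "plan": [
    [[0.1,1,0],0,0.78],
    [[0.1,1,0],0,0.78],
    [[0.1,1.2,0],0,0.78],
    [[0.1,1.2,0],0,0.78]
  ]
}}

```text
time_s: 11.7
ee_pos: [531.4, -150.0, 109.1]
ee_rot: [-180.0, -0.0, 82.0]
force: [0.5, -1.0, -0.5]
gripper_width: 19.9
gripper_force: 0.0
```

```bash
python3 - <<'E'
from seg import *
s=env.state();print(s['ee_pos'],s['ee_rot'],s['gripper_width'],s['time_s'],s['force'])
q=shot('wrist');gold(q)
E
```

```text
[ 531.4 -150.   109.1] [-180.   -0.   82.] 19.942055580308093 11.7 [ 0.5 -1.  -0.5]
gold [307.1 192.3] 2347 min [ 504.4 -135.9   97.5] max [ 551.1 -109.1  129.8] med [ 527.4 -119.5  114.7] rect [ 528.2 -122.5] [21.6 46.7] 77
gold [460.3 300.3] 37 min [ 621.6 -220.    98.2] max [ 628.8 -216.8  102.6] med [ 624.3 -217.9  100.3] rect [ 625.4 -218.1] [1.8 7.7] 71
```

Emit:
{"method": "move_arm", "body": {
  "plan": [
    [[0.2,1,0],0,0.78],
    [[0.2,1.2,0],0,0.78],
    [[0.2,1.2,0],0,0.78],
    [[0.1,0.9,0],0,0.78],
    [[0,0,0],0,0.78]
  ]
}}

```text
time_s: 12.25
ee_pos: [538.9, -107.1, 108.9]
ee_rot: [-180.0, -0.0, 82.1]
force: [0.4, -0.1, 0.7]
gripper_width: 20.1
gripper_force: 0.0
```

```bash
python3 - <<'E'
from seg import *
s=env.state();print(s['ee_pos'],s['ee_rot'],s['gripper_width'],s['time_s'],s['force'])
q=shot('wrist','w5.png');gold(q)
E
```

```text
[ 538.9 -107.1  108.9] [-180.    -0.    82.1] 20.13614536284881 12.25 [ 0.4 -0.1  0.7]
gold [456.2 374.6] 932 min [ 602.8 -253.5   97.9] max [ 642.4 -217.8  125.5] med [ 622.1 -225.3  113.2] rect [ 623.3 -236. ] [28.  45.9] 20
```

View pics/w5.png

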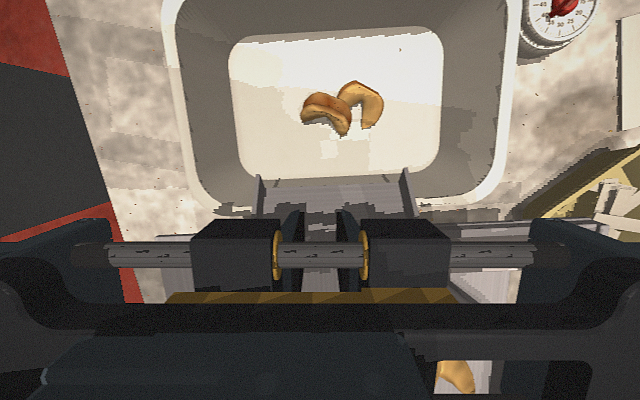

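Two cookies are in the tub, at (328,112) and (362,103). Now cookie c.

Emit:
{"method": "move_arm", "body": {
  "plan": [
    [[0,-0.5,4],0,0.93],
    [[0,0,4],0,0.93],
    [[2.15,-4,0],7,0.93],
    [[2.15,-4,0],7,0.93],
    [[2.15,-4,0],7,0.93]
  ]
}}

```text
time_s: 12.8
ee_pos: [603.9, -235.2, 189.7]
ee_rot: [179.9, 0.1, 103.3]
force: [0.5, 0.2, -0.6]
gripper_width: 6.5
gripper_force: 0.0
```

Emit:
{"method": "move_arm", "body": {
  "plan": [
    [[2.15,-3.9,0],7,0.93],
    [[0,0,-3],0,0.93],
    [[0,0,0],0,0.93]
  ]
}}

```text
time_s: 13.1
ee_pos: [622.5, -273.0, 154.4]
ee_rot: [-179.6, -0.4, 109.8]
force: [-0.0, 1.0, -0.6]
gripper_width: 6.8
gripper_force: 0.0
```

```bash
python3 - <<'E'
from seg import *
s=env.state();print(s['ee_pos'],s['ee_rot'],s['gripper_width'],s['time_s'])
q=shot('wrist');gold(q)
E
```

```text
[ 622.5 -273.   154.4] [-179.6   -0.4  109.8] 6.813999439047794 13.1
gold [329.7 154.5] 1605 min [ 591.  -241.9   96.2] max [ 635.7 -207.2  127.9] med [ 612.2 -225.5  113.1] rect [ 614.4 -226.6] [27.2 43.2] 68
gold [190.5 225.7] 2011 min [ 496.  -346.1   98. ] max [ 552.  -303.7  104.5] med [ 522.6 -321.5  102.6] rect [ 521.6 -321.2] [64.3 30.3] 20
gold [193.7 276. ] 823 min [ 508.8 -379.8   97.6] max [ 557.8 -352.4  104.6] med [ 537.5 -366.8  102.6] rect [ 534.6 -369.5] [47.5 21.1] 20
```

Emit:
{"method": "move_arm", "body": {
  "plan": [
    [[0.4,0.2,-4.6],0,0.93],
    [[0,0,0],0,0.93],
    [[-0.25,0.7,0],0,0.93],
    [[-0.35,0.9,0],0,0.93],
    [[-0.35,0.9,0],0,0.93]
  ]
}}

```text
time_s: 13.65
ee_pos: [619.9, -244.7, 115.5]
ee_rot: [179.8, 0.1, 110.0]
force: [-0.2, 0.3, 0.4]
gripper_width: 6.3
gripper_force: 0.0
```

Emit:
{"method": "move_arm", "body": {
  "plan": [
    [[-0.4,0.9,0],0,0.93],
    [[-0.4,0.9,0],0,0.93]
  ]
}}

```text
time_s: 13.85
ee_pos: [611.4, -226.6, 114.2]
ee_rot: [179.9, 0.1, 110.0]
force: [0.8, -1.8, 1.9]
gripper_width: 6.4
gripper_force: 1.0
```

```bash
python3 - <<'E'
from seg import *
s=env.state();print(s['ee_pos'],s['ee_rot'],s['gripper_width'],s['time_s'])
q=shot('wrist');gold(q)
E
```

```text
[ 611.4 -226.6  114.2] [179.9   0.1 110. ] 6.42589919621 13.85
gold [311.  189.9] 2258 min [ 575.4 -220.8   97. ] max [ 620.7 -188.4  128.2] med [ 595.3 -200.2  113. ] rect [ 598.  -202.8] [41.  27.7] 17
gold [160.4 289.8] 487 min [ 495.9 -331.6   97.2] max [ 541.8 -303.5  104. ] med [ 517.4 -309.6  102.2] rect [ 515.9 -313.5] [52.5 12.3] 29
```

Emit:
{"method": "move_arm", "body": {
  "plan": [
    [[-0.4,0.9,-0.2],2,0.93],
    [[-0.5,0.9,-0.2],2,0.93],
    [[-0.6,0.9,0],2,0.93],
    [[-0.6,0.9,0],2,0.93]
  ]
}}

```text
time_s: 14.3
ee_pos: [589.5, -190.5, 108.6]
ee_rot: [-180.0, -0.1, 118.2]
force: [-0.4, 0.7, -0.1]
gripper_width: 6.0
gripper_force: 0.0
```

```bash
python3 - <<'E'
from seg import *
s=env.state();print(s['ee_pos'],s['ee_rot'],s['gripper_width'],s['time_s'])
q=shot('wrist');gold(q)
E
```

```text
[ 589.5 -190.5  108.6] [-180.    -0.1  118.2] 5.951212180880846 14.3
gold [313.3 188.7] 2438 min [ 550.3 -186.    97. ] max [ 596.7 -150.6  128.2] med [ 570.5 -164.3  113.1] rect [ 573.3 -166.8] [41.9 27.1] 22
```

Emit:
{"method": "move_arm", "body": {
  "plan": [
    [[-0.55,1,0],0,0.93],
    [[-0.55,1,0],0,0.93],
    [[-0.55,1,0],-2,0.93],
    [[-0.5,1,0],-3,0.93]
  ]
}}

```text
time_s: 14.75
ee_pos: [568.3, -150.5, 109.0]
ee_rot: [180.0, -0.0, 112.9]
force: [0.4, 0.2, 0.1]
gripper_width: 6.4
gripper_force: 0.0
```

```bash
python3 - <<'E'
from seg import *
s=env.state();print(s['ee_pos'],s['ee_rot'],s['gripper_width'],s['time_s'])
q=shot('wrist');gold(q)
E
```

```text
[ 568.3 -150.5  109. ] [180.   -0.  112.9] 6.448315339116298 14.75
gold [312.8 188.7] 2426 min [ 531.4 -143.9   96.9] max [ 576.7 -110.3  128.6] med [ 551.5 -122.8  112.9] rect [ 554.3 -125.9] [41.8 28.4] 18
```

Emit:
{"method": "move_arm", "body": {
  "plan": [
    [[-0.3,1.1,0],-2,0.93],
    [[-0.3,1.2,0],-2,0.93],
    [[-0.2,1.2,0],-2,0.93],
    [[-0.2,1,0],-2,0.93],
    [[0,0,0],0,0.93]
  ]
}}

```text
time_s: 15.3
ee_pos: [558.5, -105.3, 109.1]
ee_rot: [-180.0, -0.0, 105.1]
force: [-0.6, 0.3, -0.0]
gripper_width: 6.6
gripper_force: 0.0
```

```bash
python3 - <<'E'
from seg import *
s=env.state();print(s['ee_pos'],s['ee_rot'],s['gripper_width'],s['time_s'],s['force'])
q=shot('wrist','w6.png');gold(q)
E
```

```text
[ 558.5 -105.3  109.1] [-180.    -0.   105.1] 6.560054114480592 15.3 [-0.6  0.3 -0. ]
```

View pics/w6.png

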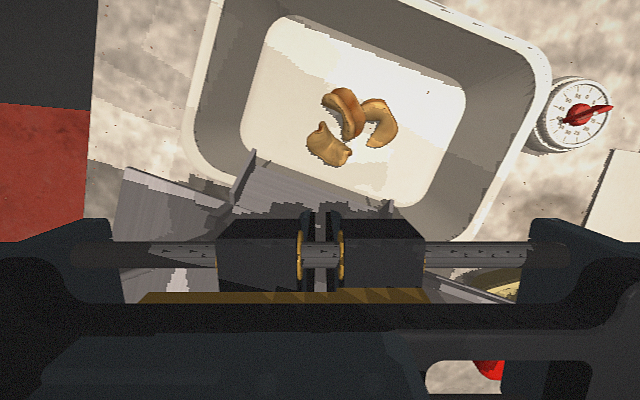

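All three cookies are in the tub, at (328,143), (345,112) and (378,122). Now I'll shut the gate.

Emit:
{"method": "move_arm", "body": {
  "plan": [
    [[0,-0.3,4.5],0,1],
    [[0,0,4.5],0,1],
    [[4.7,-0.9,0],-7,1],
    [[4.7,-0.9,0],-7,1],
    [[4.6,-0.7,0],-6.7,1]
  ]
}}

```text
time_s: 15.85
ee_pos: [700.5, -135.7, 200.1]
ee_rot: [179.9, 0.0, 84.0]
force: [0.0, -0.4, 0.9]
gripper_width: 0.7
gripper_force: 0.0
```

Emit:
{"method": "move_arm", "body": {
  "plan": [
    [[0,0,0],0,1],
    [[0,0,-2.4],0,1],
    [[0,0,-2.4],0,1],
    [[0,0,0],0,1]
  ]
}}

```text
time_s: 16.25
ee_pos: [696.0, -134.4, 146.9]
ee_rot: [-179.5, -0.0, 84.3]
force: [-0.7, -0.2, -0.6]
gripper_width: 0.6
gripper_force: 0.0
```

Emit:
{"method": "move_arm", "body": {
  "plan": [
    [[-0.8,0.1,0.1],0,1],
    [[-1.4,0.13,0],0,1],
    [[-1.4,0.13,0],0,1],
    [[-1.4,0.13,0],0,1],
    [[-1.4,0.13,0],0,1]
  ]
}}

```text
time_s: 16.75
ee_pos: [635.5, -128.5, 154.5]
ee_rot: [179.7, 0.0, 84.3]
force: [2.6, -0.2, -1.1]
gripper_width: 0.8
gripper_force: 1.1
```

Emit:
{"method": "move_arm", "body": {
  "plan": [
    [[-1.4,0.13,0],0,1],
    [[-1.4,0.13,0],0,1],
    [[-1.4,0.13,0],0,1],
    [[-0.8,0.1,0],0,1],
    [[-0.3,0,0],0,1]
  ]
}}

```text
time_s: 17.25
ee_pos: [582.0, -123.5, 154.1]
ee_rot: [179.8, 0.0, 84.3]
force: [1.9, 0.8, 1.4]
gripper_width: 0.7
gripper_force: 0.9
```

Emit:
{"method": "move_arm", "body": {
  "plan": [
    [[-0.3,0,0],0,1],
    [[-0.2,0,0],0,1],
    [[0,0,0],0,1]
  ]
}}

```text
time_s: 17.55
ee_pos: [577.0, -123.3, 152.2]
ee_rot: [180.0, 0.0, 84.3]
force: [1.6, 0.0, 1.1]
gripper_width: 0.8
gripper_force: 0.6
```

Emit:
{"method": "move_arm", "body": {
  "plan": [
    [[-0.3,0,0],0,1],
    [[-0.2,0,0],0,1],
    [[0,0,0],0,1]
  ]
}}

```text
time_s: 17.85
ee_pos: [571.4, -123.1, 151.7]
ee_rot: [-179.9, -0.0, 84.3]
force: [1.5, 0.8, 0.4]
gripper_width: 0.0
gripper_force: 0.5
```

Emit:
{"method": "move_arm", "body": {
  "plan": [
    [[-0.3,0,0],0,1],
    [[0,0,0],0,1],
    [[0,0,0],0,1]
  ]
}}

```text
time_s: 18.15
ee_pos: [568.3, -123.3, 151.7]
ee_rot: [-179.9, 0.0, 84.3]
force: [0.5, -0.2, 0.4]
gripper_width: 0.7
gripper_force: 0.2
```

Emit:
{"method": "move_arm", "body": {
  "plan": [
    [[-0.2,0,0],0,1],
    [[0,0,0],0,1],
    [[0,0,0],0,1]
  ]
}}

```text
time_s: 18.45
ee_pos: [566.6, -123.3, 151.9]
ee_rot: [-180.0, 0.0, 84.3]
force: [0.2, 0.7, 0.2]
gripper_width: 0.3
gripper_force: 0.3
```

Emit:
{"method": "move_arm", "body": {
  "plan": [
    [[-0.2,0,0],0,1],
    [[0,0,0],0,1],
    [[0,0,0],0,1]
  ]
}}

```text
time_s: 18.75
ee_pos: [565.8, -123.3, 152.1]
ee_rot: [179.9, -0.0, 84.3]
force: [5.5, 1.3, -2.2]
gripper_width: 0.4
gripper_force: 2.4
```

Emit:
{"method": "move_arm", "body": {
  "plan": [
    [[-0.2,0,0],0,1],
    [[0,0,0],0,1],
    [[0,0,0],0,1]
  ]
}}

```text
time_s: 19.05
ee_pos: [565.6, -123.3, 152.2]
ee_rot: [179.6, -0.0, 84.3]
force: [9.2, 0.6, -4.7]
gripper_width: 0.6
gripper_force: 4.2
```

Emit:
{"method": "move_arm", "body": {
  "plan": [
    [[-0.3,0,0],0,1],
    [[0,0,0],0,1],
    [[2.5,-0.2,0],0,1],
    [[0,0,4],0,1],
    [[0,0,4],0,1]
  ]
}}

```text
time_s: 19.55
ee_pos: [583.1, -125.3, 231.1]
ee_rot: [-179.6, 0.0, 84.3]
force: [-0.1, 0.2, -0.3]
gripper_width: 0.7
gripper_force: 0.0
```

Emit:
{"method": "move_arm", "body": {
  "plan": [
    [[-3,-4,0],0,1],
    [[-3,-4,0],0,1],
    [[-3,-4,0],0,1],
    [[-3,-4,0],0,1],
    [[-3,-4,0],0,1]
  ]
}}

```text
time_s: 20.05
ee_pos: [432.1, -326.1, 231.9]
ee_rot: [-179.8, -0.0, 84.3]
force: [0.1, -0.6, -0.2]
gripper_width: 0.5
gripper_force: 0.0
```

Emit:
{"method": "move_arm", "body": {
  "plan": [
    [[-3,-4,0],0,1],
    [[-3,-4,0],0,1],
    [[-3,-4,0],0,1],
    [[0,0,0],0,1],
    [[0,0,0],0,1]
  ]
}}

```text
time_s: 20.55
ee_pos: [343.3, -445.2, 231.6]
ee_rot: [-179.9, -0.1, 84.1]
force: [-0.2, -0.6, 0.0]
gripper_width: 0.3
gripper_force: 0.0
```

```bash
python3 - <<'E'
from seg import *
s=env.state();print(s['ee_pos'],s['time_s'],s['force'])
p=shot('top');knob(p);gold(p);q=shot('scene')
for l in('catch_tub','slip_dish','kitchen_timer'):
    for w in(p,q): print(l,[at_depth(w,r['point']) for r in env.landmark_of(w,l)[:1]])
cv2.imwrite('pics/f.png',cv2.resize(np.hstack([p['frame'][90:310,200:440],q['frame'][100:320,190:430]]),None,fx=1.6,fy=1.6)[:,:,::-1])
E
```

```text
[ 343.3 -445.2  231.6] 20.55 [-0.2 -0.6  0. ]
knob 36 [ 547.6 -118.2  165. ] [ 541.9 -125.8  148.6] [ 553.8 -110.7  168.4]
gold [375.1 236.9] 717 min [ 495.2 -377.5   96.2] max [ 569.5 -302.4  109.1] med [ 532.2 -339.5  103. ] rect [ 532.4 -340.3] [73.4 74. ] 75
catch_tub [array([564.1, -28.6,  33.8])]
catch_tub []
slip_dish [array([ 786. , -153.4,   39.6])]
slip_dish [array([ 793. , -159. ,   15.3])]
kitchen_timer [array([736.8,  32.7,  33.1])]
kitchen_timer [array([728.5,   6.4,  22.5])]
```

View pics/f.png

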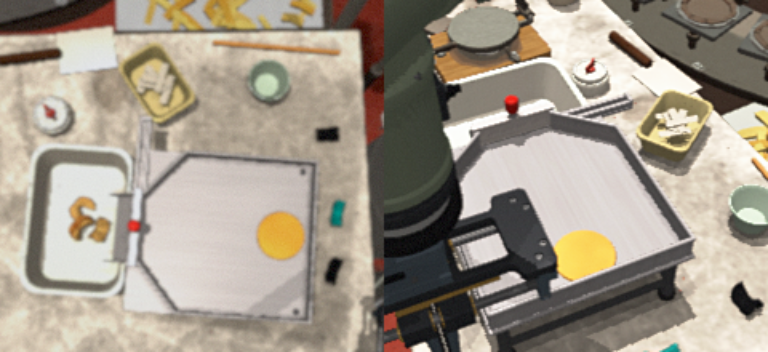

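The final view shows the gate shut with the knob over the middle of the gap, at (134,226). All three cookies are in the tub, the wafer is still on the tray, and the tub, timer and dish look unmoved.

```bash
python3 -c "
from workcell import env
print(env.job_done())"
```

```text
the job is handed in; nothing more can be done
None
```

I opened the gate to its stop, swept all three cookies into the tub, left the wafer on the tray and pushed the gate shut to its stop. I then handed the job in after about 21 s of the 61 s allowed; no verdict came back.

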